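# Open the ratchet jar rack

## Task

Make room in the jar rack: with the fingertips, press the red release paddle on the sliding stop down and, keeping it down, push the stop back along its bar, away from the jars, until it is fully home at the far end of the bar. Then let the paddle spring up again. Pick nothing up, and leave the jars in the rack and the things beside it standing where they are.

Things in the scene. Friction and masses are not known exactly. Their poses are not given: they have to be found in the camera images.
- jar_rack: Dark wooden jar rack, fixed; 170 mm along x (roughly away from the robot), 340 mm along y (roughly to its left); origin centre of underside, z up. Base 10 mm thick; 90 mm high end wall at -y. A steel bar (14 mm wide, top 43 mm above origin) runs along y at rack x = -55 mm, saw teeth below. Jars stand behind the bar, between end wall and sliding stop.
- stop (a joint): Position of the aluminium sliding stop on the bar, m, along the rack's +y: 0 = nearest the end wall, 0.135 = fully home at the far end (hard limit); starts at 0.03 to 0.07. With the paddle up the ratchet blocks it towards +y (after up to 6 mm of play); with the paddle held down it slides with about 2 N friction. It stays where it is left.
- release (a joint): How far the red release paddle is pressed down, m: 0 = up, 0.010 = bottom. Spring: about 4 N to start, 8 N at the bottom. Beyond about 0.005 the ratchet is free. It may rest up to 0.004 down when the pawl sits on a tooth. It springs up and locks again when let go.
- paddle_top (a point): Top centre of the red paddle (40 mm along rack x, 58 mm along y); moves with stop and paddle; axes as the rack's. With the paddle up it is 64 mm above the rack's origin. The paddle is the floor of a pocket on the stop, open above and at both x sides, bounded in y 32 mm before it by the stop's plate and 32 mm past it by the black thumb block.
- thumb_block (a point): Centre of the upright face of the black thumb block that looks to rack -y, over the paddle; pushing this face towards +y moves the stop. Block 46 mm along x, 12 mm thick; its top, like that of the stop's plate, is 84 mm above the rack's origin, 20 mm above the raised paddle. The point is 11 mm below the top; it moves with the stop.
- spice_jar: Glass jar with a yellow lid standing in the rack, 59 mm wide, 75 mm high, origin at the centre of its underside. To be left alone.
- shaker: Glass shaker with a grey domed cap standing in the rack by the end wall, 44 mm wide, 90 mm high, origin at the centre of its underside. To be left alone.
- food_tin: Low round food tin, 86 mm across, 40 mm high, beside the rack's open end, origin at the centre of its underside. To be left alone.
- clip_jar: Clip-top glass jar with white grains, 84 x 72 x 106 mm, beside the rack's end wall, origin at the centre of its underside. To be left alone.

How it is judged:
On the way, in this order (a step that is already met when the one before it is completed fails the run):
1. the release paddle is pressed down by the fingers, before the stop is home (value of joint release above 0.005 m and contact force between the fingers and release above 1 N and value of joint stop below 0.115 m), for 0.1 s.
2. the stop is pushed home at the far end of the bar (value of joint stop above 0.127 m), for 0.1 s.
At the end, for the whole second after the job is handed in: The stop stands within 8 mm of the far end of its travel (joint stop above 0.127), the release paddle is up again (joint release below 0.0048), and jar, shaker, tin and clip jar stand upright (within 0.3 rad) and within 30 mm of where they were (value of joint stop above 0.127 m and value of joint release below 0.0048 m and velocity of joint stop below 0.01 m/s and distance of each of spice_jar, shaker, food_tin, clip_jar from where it was at the start of the episode below 0.03 m and angle between each of spice_jar, shaker, food_tin, clip_jar's own z axis and vertical below 0.3 rad); the robot touches nothing.
It fails at once if the spice jar is lifted, carried, knocked over or shifted more than 30 mm (distance of spice_jar from where it was at the start of the episode above 0.03 m or angle between spice_jar's own z axis and vertical above 0.3 rad).
It fails at once if the shaker is lifted, carried, knocked over or shifted more than 30 mm (distance of shaker from where it was at the start of the episode above 0.03 m or angle between shaker's own z axis and vertical above 0.3 rad).
It fails at once if the food tin is lifted, carried, knocked over or shifted more than 30 mm (distance of food_tin from where it was at the start of the episode above 0.03 m or angle between food_tin's own z axis and vertical above 0.3 rad).
It fails at once if the clip jar is lifted, carried, knocked over or shifted more than 30 mm (distance of clip_jar from where it was at the start of the episode above 0.03 m or angle between clip_jar's own z axis and vertical above 0.3 rad).
It also fails if it takes over 32 s, if anything falls off the work surface, if the arm or the gripper's body presses on something with over 40 N, if the wrist force passes 120 N, or if a joint passes its speed limit or range.

## Robot

A 6-joint arm with a two-finger parallel gripper is mounted at the origin on a cart in front of the work surface, level with it; the furniture and walls round the work are solid. World frame = base frame: x ahead of the robot, y to its left, z up, the work surface at z = 0. Lengths are in m, angles in rad, forces in N, time in s.
With the tool pointing down it reaches from about 0.375 to 0.975 m from the base axis. Payload 3.8 kg.
Tool frame: the origin (TCP) lies midway between the tips of the shut fingers; the grasp point (between the pads) lies 19 mm behind it; z points along the fingers, y is the line along which they close (so a half turn about z gives the same grasp; the last joint's range is limited). The gripper opens to 88 mm and grips with 3 to 60 N. Pads are 18 mm wide; open, the fingers measure 123 mm over their backs; the gripper's body (75 mm by 187 mm) begins 45 mm behind the grasp point.
Start: joints at [-1.212, 0.264, 1.604, -0, 1.274, -0.037], TCP at [0.26, -0.623, 0.239] pointing down, gripper open.
Joint ranges: [-2.63, 2.63], [-0.94, 2.18], [0.31, 2.57], [-1.31, 4.45], [0, 2.66], [-2.55, 2.55]. Speed limits (rad/s): [2.57, 2.57, 3.14, 3.14, 3.14, 3.14].

## Interface

Orientations are given as a rotation vector (axis times angle).
In Python, from cell import manip, inverse_kinematics, cams, order gives the robot as it stands. Calls block until the motion is done:
- manip.move_pose(position, orientation): joint-space move of the TCP to a pose.
- manip.move_linear(position, rate=0.15, rot=None): straight line of the TCP; rot=None keeps the orientation; rate is the mean speed in m/s.
- manip.set_joints(angles): joint-space move.
- manip.set_gripper(opening, force=None): finger opening in m; force is the grip in N (None keeps the last); returns when the fingers have stopped.
- manip.dwell(seconds).
- inverse_kinematics(position, orientation): joint angles nearest the present ones, or None.
- manip.state(): the state.
- cams.capture(name): name is "scene" or "side" or "wrist"; returns a dict with "image" (384x512x3 uint8, blue, green, red), "z_map" (384x512 float32, m along the optical axis (not along the pixel's ray), 0 where there is no reading), "intrinsics" (3x3 intrinsics, pixels), "k1" (the pictures are not rectified: a ray, as slopes to the right and down, at radius r is drawn at 1 + k1 r^2 times it, then the intrinsics apply), "position" and "orientation" of the camera in the world; the wrist camera has in their place "T_tool_cam" (4x4, takes a point from camera to tool coordinates, whose origin is the TCP and whose axes are the flange's). Camera axes: x right, y down, z forward; pixel columns grow to the right and rows downward; lengths in m; the calibration is good to about 2 mm. A picture is of the moment at which its call begins: read the wrist's pose just before it.
A pose or a line that the arm cannot do raises manip.IKError and nothing moves.
- order.close_job(): hands the job in; it is judged then, once.
The state is a dict: "clock": time; "joint_pos": joint angles; "joint_velocities": joint speeds; "tau": joint torques, N m; "tool_pos": TCP position; "tcp_rot": TCP orientation; "contact_force": force on the tool from outside, world axes, zero at the start; "moment": the same for the moment, N m; "gripper_width": finger opening in m; "grasp_force": force on a finger pad.
Only numpy, scipy, OpenCV 4.12 (cv2) and the standard library are available. Lean on these libraries where they do the work, as an engineer would, in place of code of your own. Each camera call takes 0.05 s, during which the arm holds its last target. There are 200 camera calls.

## Working session

There is one attempt and no reset: what is moved stays moved. The work goes in short steps, each a Python script; the robot and the scene stay as the last script left them, time stands still between calls to the robot, and variables do not carry over. Pictures are saved under pics/ and viewed, at most 10 in all, crops included, and the job is handed in when it is done.

```bash
mkdir -p pics; ls; cat > h.py <<'E'
import numpy as np,cv2
from scipy.spatial.transform import Rotation as R
from cell import manip,inverse_kinematics,cams,order
def rot(o):
    o=np.asarray(o,float)
    return o if o.shape==(3,3) else (R.from_quat(o) if o.size==4 else R.from_rotvec(o)).as_matrix()
def grab(n):
    s=manip.state(); c=cams.capture(n)
    if n=="wrist":
        T=np.eye(4);T[:3,:3]=rot(s["tcp_rot"]);T[:3,3]=s["tool_pos"];T=T@np.array(c["T_tool_cam"])
        c["Rm"],c["p"]=T[:3,:3],T[:3,3]
    else: c["Rm"],c["p"]=rot(c["orientation"]),np.array(c["position"])
    return c
def rays(c,uv):
    K=np.array(c["intrinsics"]);k=c["k1"]
    n=cv2.undistortPoints(np.array(uv,float).reshape(-1,1,2),K,np.array([k,0,0,0.]) ).reshape(-1,2)
    return np.c_[n,np.ones(len(n))]
def onplane(c,uv,z):
    d=rays(c,uv)@c["Rm"].T
    return c["p"]+d*((z-c["p"][2])/d[:,2])[:,None]
def depthpts(c,uv):
    uv=np.array(uv);z=c["z_map"][uv[:,1],uv[:,0]]
    k=z>0
    return (rays(c,uv[k])*z[k,None])@c["Rm"].T+c["p"]
def tri(c1,u1,c2,u2):
    A=[];b=[]
    for c,u in((c1,u1),(c2,u2)):
        d=c["Rm"]@rays(c,[u])[0];d/=np.linalg.norm(d);P=np.eye(3)-np.outer(d,d);A.append(P);b.append(P@c["p"])
    return np.linalg.lstsq(np.vstack(A),np.hstack(b),rcond=None)[0]
def red(c):
    h=cv2.cvtColor(c["image"],cv2.COLOR_BGR2HSV)
    m=(((h[...,0]<8)|(h[...,0]>172))&(h[...,1]>140)&(h[...,2]>60)).astype(np.uint8)
    n,l,s,ce=cv2.connectedComponentsWithStats(m)
    i=1+s[1:,4].argmax() if n>1 else 0
    return l==i,s[i],ce[i]
E
python3 - <<'E'
from h import *
print(manip.state()["clock"])
for n in("scene","side"):
    c=grab(n);cv2.imwrite(f"pics/{n}0.png",c["image"]);np.save(n+"0.npy",c,allow_pickle=True)
    print(n,c["orientation"],c["p"],c["k1"]); m,s,ce=red(c);print(s,ce)
    v,u=np.nonzero(m);p=depthpts(c,np.c_[u,v]);print(len(p),p.mean(0) if len(p) else 0,p.min(0),p.max(0))
E
```

```text
pics
0.0
scene [-1.82579083  0.99586687 -0.60929679] [-0.29598084 -0.51004992  0.66521113] -0.039540725989609594
[272 212  27  16 271] [285.68265683 219.54243542]
270 [ 0.50378502 -0.04718625  0.13480178] [ 0.48032019 -0.0820131   0.08201739] [0.60901291 0.02550948 0.14156766]
side [-0.48836606  2.44839248 -1.54747338] [0.23088351 0.8237635  0.53600547] -0.07996084314881453
[282 176  15  10  57] [290.21052632 179.05263158]
57 [ 0.49801268 -0.0589998   0.14107183] [ 0.47975252 -0.08182932  0.12257306] [ 0.52284498 -0.01595697  0.15911983]
```

View pics/scene0.png

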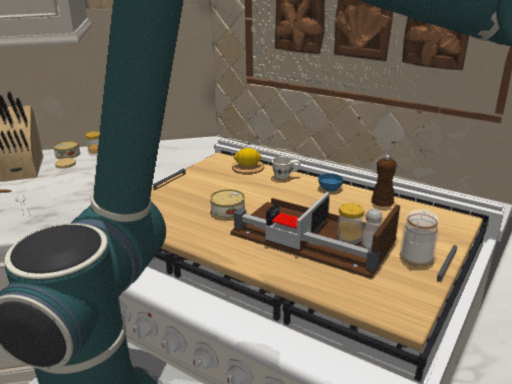

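View pics/side0.png

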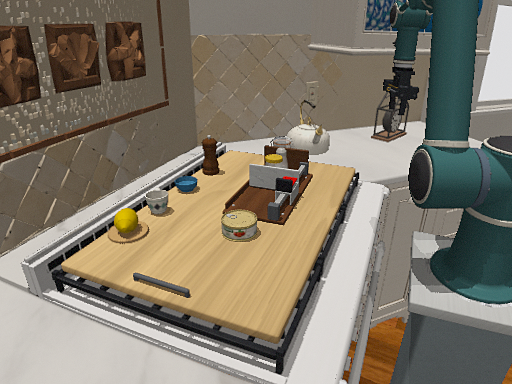

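The scene view shows the red paddle at about (286,220), between the tall aluminium plate (right, jar side) and the thumb block (left). The tin is at (228,203). The side view has the paddle at (290,179). Depth puts the paddle near (0.50, -0.05, 0.135), so I'll take two wrist views above it.

```bash
python3 - <<'E'
from h import *
s=manip.state();print(s["tcp_rot"],rot(s["tcp_rot"]).round(2).tolist())
print(np.array(cams.capture("wrist")["T_tool_cam"]).round(3).tolist())
q=s["tcp_rot"]
manip.move_pose([0.47,-0.06,0.37],q)
a=grab("wrist");cv2.imwrite("pics/w1.png",a["image"])
manip.move_linear([0.50,-0.01,0.37],rate=0.2)
b=grab("wrist");cv2.imwrite("pics/w2.png",b["image"])
for n,c in(("w1",a),("w2",b)):
    np.save(n+".npy",c,allow_pickle=True);m,st,ce=red(c);v,u=np.nonzero(m)
    p=depthpts(c,np.c_[u,v]);print(n,st,ce,np.median(p,0),cv2.minAreaRect(onplane(c,np.c_[u,v],np.median(p[:,2]))[:,:2].astype(np.float32)*1000))
print(tri(a,red(a)[2],b,red(b)[2]),manip.state()["clock"])
E
```

```text
[-3.07834820e+00 -6.17293348e-01  4.96827510e-04] [[0.92, 0.39, -0.0], [0.39, -0.92, 0.0], [0.0, -0.0, -1.0]]
[[-0.0, -0.946, -0.323, 0.083], [1.0, -0.0, 0.001, -0.0], [-0.001, -0.323, 0.946, -0.147], [0.0, 0.0, 0.0, 1.0]]
w1 [ 238  115   47   42 1240] [260.38548387 135.42419355] [ 0.50267538 -0.05418059  0.13874431] ((502.12628173828125, -54.34453582763672), (39.210296630859375, 56.52240753173828), 2.350451707839966)
w2 [ 262  150   48   38 1131] [285.0893015  168.88682582] [ 0.50326862 -0.05375743  0.13875844] ((502.52508544921875, -53.98952102661133), (38.740325927734375, 59.47623825073242), 2.1614677906036377)
[ 0.50232464 -0.05446198  0.13479119] 2.8917
```

View pics/w1.png

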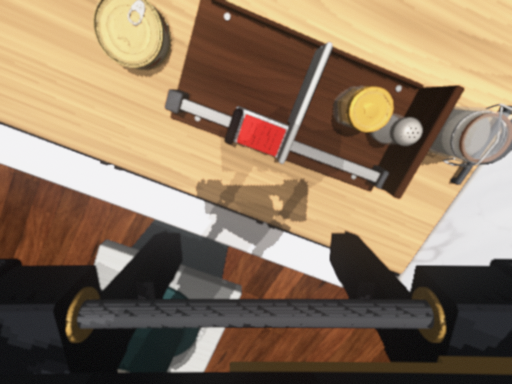

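```bash
python3 - <<'E'
from h import *
a=np.load("w1.npy",allow_pickle=True).item()
v,u=np.mgrid[0:384,0:512];uv=np.c_[u.ravel(),v.ravel()]
p=depthpts(a,uv)
th=np.deg2rad(2.25);o=np.array([.5025,-.0542])
l=(p[:,:2]-o)@np.array([[np.cos(th),-np.sin(th)],[np.sin(th),np.cos(th)]])  # rack x,y rel paddle
for nm,xr in(("over paddle line",(-.012,.012)),("x front",(-.045,-.035))):
    k=(l[:,0]>xr[0])&(l[:,0]<xr[1])
    for y in np.arange(-.2,.16,.01):
        kk=k&(l[:,1]>=y)&(l[:,1]<y+.01)
        if kk.any():print(nm[0],round(y,3),kk.sum(),np.percentile(p[kk,2],[10,50,95]).round(3))
E
```

```text
o -0.2 382 [0.129 0.152 0.166]
o -0.19 203 [0.09  0.118 0.126]
o -0.18 97 [0.084 0.117 0.119]
o -0.17 101 [0.084 0.117 0.119]
o -0.16 97 [0.085 0.117 0.119]
o -0.15 97 [0.084 0.117 0.119]
o -0.14 98 [0.084 0.117 0.119]
o -0.13 103 [0.085 0.117 0.119]
o -0.12 103 [0.085 0.117 0.119]
o -0.11 97 [0.084 0.117 0.119]
o -0.1 105 [0.085 0.117 0.119]
o -0.09 103 [0.084 0.117 0.119]
o -0.08 106 [0.085 0.117 0.119]
o -0.07 362 [0.116 0.458 0.461]
o -0.06 3875 [0.393 0.449 0.463]
o -0.05 4802 [0.4   0.454 0.469]
o -0.04 2220 [0.447 0.452 0.47 ]
o -0.03 2130 [0.448 0.452 0.47 ]
o -0.02 2023 [0.448 0.452 0.47 ]
o -0.01 1689 [0.447 0.452 0.47 ]
o 0.0 924 [0.139 0.45  0.47 ]
o 0.01 185 [0.138 0.139 0.451]
o 0.02 135 [0.123 0.138 0.14 ]
o 0.03 160 [0.153 0.158 0.16 ]
o 0.04 99 [0.102 0.155 0.159]
o 0.05 117 [0.085 0.117 0.119]
o 0.06 117 [0.085 0.117 0.119]
o 0.07 118 [0.084 0.117 0.119]
o 0.08 120 [0.085 0.117 0.119]
o 0.09 120 [0.084 0.117 0.119]
o 0.1 119 [0.084 0.117 0.119]
o 0.11 188 [0.09  0.123 0.126]
o 0.12 143 [0.125 0.126 0.127]
o 0.13 60 [0.124 0.126 0.127]
o 0.14 25 [0.074 0.075 0.076]
o
[... 431 characters left out ...]
x -0.07 38 [0.074 0.074 0.076]
x -0.06 31 [0.074 0.074 0.076]
x -0.05 33 [0.074 0.074 0.076]
x -0.04 37 [0.074 0.075 0.076]
x -0.03 38 [0.074 0.075 0.076]
x -0.02 37 [0.074 0.075 0.076]
x -0.01 39 [0.073 0.074 0.076]
x 0.0 39 [0.073 0.074 0.076]
x 0.01 40 [0.073 0.074 0.076]
x 0.02 39 [0.073 0.075 0.076]
x 0.03 382 [0.37  0.391 0.416]
x 0.04 2602 [0.383 0.419 0.458]
x 0.05 1527 [0.395 0.458 0.459]
x 0.06 588 [0.458 0.458 0.459]
x 0.07 42 [0.073 0.075 0.076]
x 0.08 39 [0.074 0.075 0.076]
x 0.09 41 [0.073 0.075 0.076]
x 0.1 40 [0.074 0.075 0.076]
x 0.11 42 [0.073 0.075 0.076]
x 0.12 42 [0.074 0.075 0.076]
x 0.13 41 [0.073 0.075 0.076]
x 0.14 47 [0.073 0.075 0.076]
x 0.15 45 [0.074 0.075 0.076]
```

w1 shows the paddle at (260,135), the black thumb block at (236,125), the plate at (290,145), and the bar running from (175,102) to (382,180). The measured heights all agree with the text:
- rack base 0.075
- paddle 0.139 (64 mm above the base)
- block top 0.159 (84 mm above the base)

Next I'll check the yaw from the bar, then press.

```bash
python3 - <<'E'
from h import *
a=np.load("w1.npy",allow_pickle=True).item()
e=onplane(a,[(186,104),(374,177)],0.119);d=e[0]-e[1]
yaw=np.arctan2(-d[0],d[1]);print("yaw bar deg",np.degrees(yaw),e.round(4).tolist())
assert abs(yaw)<.1
ax=np.array([np.cos(yaw),np.sin(yaw),0]);ay=np.array([-np.sin(yaw),np.cos(yaw),0])
q=R.from_matrix(np.c_[ax,-ay,[0,0,-1]]).as_rotvec()
P=np.array([.5025,-.0542,0])+.005*ay
manip.set_gripper(0.0,10)
manip.move_pose(P+[0,0,.20],q)
manip.move_linear(P+[0,0,.145],rate=.08)
s=manip.state();f0=np.array(s["contact_force"]);print(s["clock"],f0,s["tool_pos"],s["gripper_width"])
for z in np.arange(.141,.1255,-.002):
    manip.move_linear(P+[0,0,z],rate=.03)
    s=manip.state();f=np.array(s["contact_force"])-f0;print(round(z,3),s["tool_pos"][2].round(4) if hasattr(s["tool_pos"][2],'round') else s["tool_pos"][2],f.round(1))
    if abs(f[2])>14:break
manip.dwell(.2);s=manip.state();print(s["clock"],(np.array(s["contact_force"])-f0).round(1),s["tool_pos"])
np.savez("plan.npz",P=P,q=q,ay=ay,z=z,f0=f0)
c=grab("scene");cv2.imwrite("pics/s1.png",cv2.resize(c["image"][170:270,190:390],(800,400)))
E
```

```text
yaw bar deg 1.6834928537837732 [[0.5002, 0.0541, 0.119], [0.5087, -0.2339, 0.119]]
5.7667 [0.45623725 0.66059038 0.85162328] [ 0.5025803  -0.04925082  0.14511338] 0.0006589967564131112
0.141 0.1411 [-1.  -0.1 -1.6]
0.139 0.1389 [-0.8 -0.4 -1. ]
0.137 0.1375 [-1.3 -0.6  2.9]
0.135 0.1353 [-2.8 -1.   5.3]
0.133 0.1333 [-1.3 -0.2  4.8]
0.131 0.1315 [-1.5 -0.3  5.5]
0.129 0.1296 [-2.5 -0.4  6.7]
0.127 0.1284 [-3.   0.4  9.8]
8.0 [-3.2 -0.9 10.1] [ 0.50279416 -0.04927612  0.12836248]
```

View pics/s1.png

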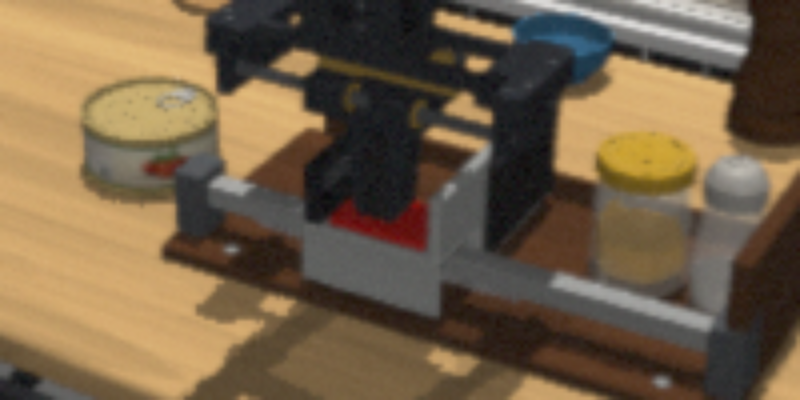

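The crop shows the shut fingers at (385,200) on the red paddle, between the block (320,190) and the plate (460,190). Pressing is bottomed at about 10 N, so I'll push along the bar.

```bash
python3 - <<'E'
from h import *
D=np.load("plan.npz");P,q,ay,z,f0=[D[k] for k in("P","q","ay","z","f0")]
B=P+[0,0,z]
for i in range(1,32):
    s=.004*i
    manip.move_linear(B+s*ay,rate=.05)
    st=manip.state();f=np.array(st["contact_force"])-f0
    adv=(np.array(st["tool_pos"])-B)@ay
    print(round(s,3),adv.round(4),f.round(1),round(st["tool_pos"][2],4))
    if -f@ay>18: break
manip.dwell(.3);st=manip.state();print(st["clock"],(np.array(st["contact_force"])-f0).round(1),((np.array(st["tool_pos"])-B)@ay).round(4))
np.save("s.npy",s)
c=grab("scene");cv2.imwrite("pics/s2.png",cv2.resize(c["image"][170:270,190:390],(800,400)))
E
```

```text
0.004 0.0039 [-2.8 -1.2 10.3] 0.1284
0.008 0.0079 [-3.3 -0.2 10.3] 0.1284
0.012 0.0119 [-4.3 -0.9 10.2] 0.1284
0.016 0.0159 [-4.1 -0.6 10.8] 0.1283
0.02 0.0199 [-5.3 -0.5 11. ] 0.1283
0.024 0.0239 [-4.8 -0.7 10.2] 0.1284
0.028 0.0279 [-4.2 -0.2 11.7] 0.1284
0.032 0.032 [-4.2 -0.8 10.5] 0.1283
0.036 0.036 [-5.1 -0.9 10.3] 0.1283
0.04 0.04 [-5.  -0.6 10.8] 0.1283
0.044 0.044 [-5.2 -0.5 11.3] 0.1283
0.048 0.048 [-5.3 -1.2 11.4] 0.1283
0.052 0.052 [-4.6 -1.6 11.3] 0.1283
0.056 0.056 [-4.9 -1.  10.9] 0.1283
0.06 0.06 [-5.5 -0.7 11.4] 0.1283
0.064 0.064 [-5.4 -0.8 11.9] 0.1283
0.068 0.068 [-6.2 -0.1 11.7] 0.1283
0.072 0.0712 [-4.3 -4.  11.3] 0.1283
0.076 0.0749 [-2.1 -5.4  8.6] 0.1283
0.08 0.0789 [-1.2 -3.8  7. ] 0.1283
0.084 0.0811 [ -1.2 -11.9   7.3] 0.1284
0.088 0.0812 [ -0.9 -27.3   8.6] 0.1284
13.85 [ -1.  -26.1   7.2] 0.0812
```

View pics/s2.png

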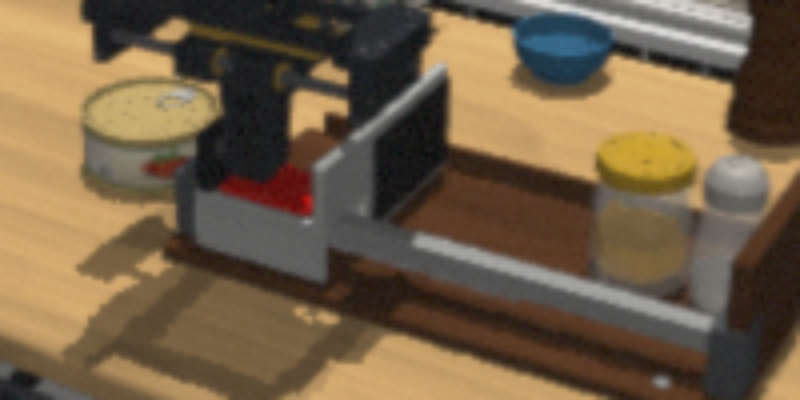

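The stop is now against the end post at (185,205), with a firm 26 N and no further motion; the jars have not moved. I'll ease the push, lift straight up and verify.

```bash
python3 - <<'E'
from h import *
D=np.load("plan.npz");P,q,ay,z,f0=[D[k] for k in("P","q","ay","z","f0")]
B=P+[0,0,z];s=.0825
manip.move_linear(B+s*ay,rate=.05)
manip.move_linear(B+s*ay+[0,0,.02],rate=.05)
manip.move_linear(B+(s-.008)*ay+[0,0,.10],rate=.1)
manip.move_linear(B+(s-.008)*ay+[-.06,0,.22],rate=.15)
manip.dwell(.3)
st=manip.state();print(st["clock"],(np.array(st["contact_force"])-f0).round(1))
c=grab("wrist");m,b,ce=red(c);v,u=np.nonzero(m);p=depthpts(c,np.c_[u,v]);print(b,np.median(p,0))
print("shift",((np.median(p,0)-P)@ay+.005).round(4))
cv2.imwrite("pics/w3.png",c["image"])
E
```

```text
17.0 [-0.5 -0.9 -0.5]
[ 241  100   47   33 1484] [0.50014559 0.01601876 0.13707934]
shift 0.0703
```

View pics/w3.png

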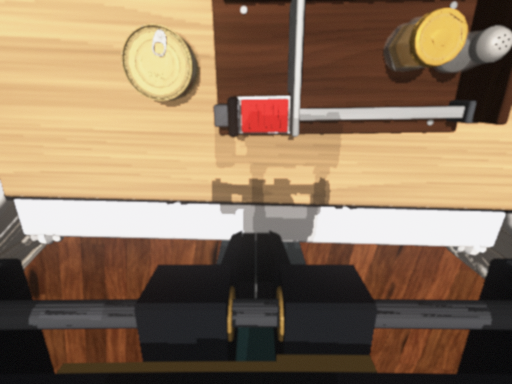

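The block at (232,115) sits against the end post at (221,115). The paddle has sprung back up to about z 0.137, the jars and tin are in place, and the arm is clear.

```bash
python3 -c "
from cell import order
print(order.close_job())"
```

```text
the job is handed in; nothing more can be done
None
```

The stop is pushed fully home against the end post and the paddle has sprung back up to within about 2 mm of its raised height; the jars and tin look undisturbed, though the clip jar was out of frame in my last view. The job was handed in at about 17 s, and no verdict came back.

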